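# Slide the wide electrode plate into the cell frame

## Robot

A 6-joint arm with a two-finger parallel gripper is mounted at the origin on a cart in front of the work surface, level with it; the furniture and walls round the work are solid. World frame = base frame: x ahead of the robot, y to its left, z up, the work surface at z = 0. Lengths are in mm, angles in rad, forces in N, time in s.
With the tool pointing down it reaches from about 275 to 750 mm from the base axis. Payload 10.2 kg.
Tool frame: the origin (TCP) lies midway between the tips of the shut fingers; the grasp point (between the pads) lies 19 mm behind it; x points along the fingers, y is the direction in which the jaws open and shut, and the axes are right-handed (so a half turn about x gives the same grasp; the last joint's range is limited). The gripper opens to 85 mm and grips with 20 to 120 N. Pads are 22 mm wide; open, the fingers measure 114 mm over their backs; the gripper's body (76 mm by 85 mm) begins 54 mm behind the grasp point. The pads swing forward as they close: fully open they stand 13 mm farther back than shut.
Start: joints at [1.027, 0.313, 1.498, -0, 1.331, -0.223], TCP at [165.559, 498.218, 231.294] pointing down, gripper open.
Joint ranges: [-2.94, 2.94], [-0.97, 2.17], [0.19, 2.56], [-1.23, 4.37], [0.02, 3.11], [-2.88, 2.88]. Speed limits (rad/s): [2.39, 2.39, 3.01, 3.14, 3.14, 3.14].

## Interface

Orientations are given as a unit quaternion [w, x, y, z].
In Python, from rig import sense, capture, get_calibration, finish_job gives the robot as it stands.
- The arm moves only by the tool jog_arm, never from a script. Its argument "increments" is a list of rows, each an object of numbers: "rx", "ry", "rz": the turn, a rotation vector about the tool's x, y, z in rad; "x", "y", "z": the shift along the tool's x, y, z in mm; "hand": the finger opening in mm, from 0 to 85.4. A call has 1 to 5 rows; each row shifts and turns the commanded pose from where the row before left it, along the tool's axes as they then stand; what a row does not reach is not made up. A row lasts 1/8 s, in which the tool goes at most 62.5 mm and 10.7 degrees, less where a joint would pass 70% of its speed; a pose out of reach is approached as far as the arm can. A call with a gripper value outside its range is refused whole. The fingers move at their own pace and stop on an object; "force" is the grip in N (left out, the last holds). Time passes only in rows, so rows that do not move let the fingers close. It gives the time, the measured TCP pose, the force and the opening at its end, in the units of the state.
- sense(): the state, without advancing time (a new reading comes with each control period).
- capture(name): name is "scene" or "top"; returns the picture (400x640x3 uint8, red, green, blue); there is no depth.
- get_calibration(name): a dict with "camera_matrix" (3x3 intrinsics, pixels), "R" (3x3) and "t" (3): a world point X has camera coordinates R X + t. Camera axes: x right, y down, z forward; pixel columns grow to the right and rows downward; lengths in mm; the calibration is good to about 2 mm. A picture is of the moment at which its call begins. get_calibration takes no time and is no camera call.
- finish_job(): hands the job in, once; it reports no verdict.
The state is a dict: "time_s": time; "joints": joint angles; "dq": joint speeds; "tau": joint torques, N m; "eef_pos": TCP position; "ee_rot": TCP orientation; "force": force on the tool from outside, world axes, zero at the start; "wrist_torque": the same for the moment, N m; "grip_width": opening from 0.0 (shut) to 1.0 (fully open).
Only numpy, scipy, OpenCV 4.12 (cv2) and the standard library are available. Lean on these libraries where they do the work, as an engineer would, in place of code of your own. Each camera call takes 0.05 s, during which the arm holds its last target.

## Task

Take the wide dark graphite plate out of its low stand and slide it down into the slot of the tall slotted frame with the flared guides until it stands fully home on the slot's floor, then let go. Lower it in under control, do not drop it in, and leave the narrow plate standing in its own stand.

Things in the scene. Friction and masses are not known exactly. Their poses are not given: they have to be found in the camera images.
- plate_wide_center (a point): Centre of the wide plate, a loose dark grey graphite slab 12 x 70 x 130 mm (thickness x, width y, height z), about 0.2 kg, upright in a low grey fixed stand (56 x 92 x 34 mm) whose slot holds its lowest 28 mm with 1.5 mm play either side of the thickness. Its top edge is 65 mm above this point; grip it across the thickness, from above.
- plate_narrow_center (a point): Centre of the narrow plate, a loose dark grey graphite slab 12 x 42 x 130 mm (thickness x, width y, height z), upright in a second stand like the first. Which of the two plates is to the left varies. It stays where it is.
- cell_frame: The tall grey slotted frame, fixed, 64 x 124 mm, 83 mm high; origin under its centre, on the worktop; x across its slot, y along it, z up. Two U-shaped guides face each other at the slot's ends, each covering 17 mm of its length; the middle is open to front and back. From 64 to 83 mm above the worktop the guides flare outwards by 10 mm on each side as a lead-in.
- slot_floor (a point): Middle of the floor of the frame's empty slot, 8 mm above the worktop; x across the slot, y along it, z up. The slot is 20 mm wide (x) and 78 mm long (y) and takes the plate upright, thickness along x, width along y, either way round. A plate fully home has its centre 65 mm above this point and stands 55 mm clear above the frame.
Things that resemble listed ones, but are neither listed nor needed, are in the scene too. Leave any pink look-alike of the part that bears plate_wide_center alone.

How it is judged (in metres and radians):
At the end, for the whole second after the job is handed in: The wide plate stands at rest and released in the frame's slot: its centre within 16 mm of the slot's middle seen from above and 58 to 72 mm above the slot's floor, upright and along the slot within 0.2 rad; the narrow plate is within 30 mm of where it stood (horizontal distance between plate_wide_center and slot_floor below 0.016 m and z of plate_wide_center in the frame of slot_floor between 0.058 and 0.072 m and angle between plate_wide_center's own z axis and vertical below 0.2 rad and angle between the y axis of plate_wide_center and the y axis of slot_floor, either way round below 0.2 rad and linear speed of plate_wide below 0.02 m/s and contact force between the fingers and plate_wide below 0.1 N and distance of plate_narrow_center from where it was at the start of the episode below 0.03 m); the robot touches nothing.
It fails at once if the narrow plate was moved by more than 30 mm (distance of plate_narrow_center from where it was at the start of the episode above 0.03 m).
It fails at once if the wide plate was dropped into the slot (faster than 0.5 m/s between the guides) (horizontal distance between plate_wide_center and slot_floor below 0.03 m and z of plate_wide_center in the frame of slot_floor below 0.13 m and linear speed of plate_wide above 0.5 m/s).
It also fails if it takes over 40 s, if anything falls off the work surface, if the arm or the gripper's body presses on something with over 40 N, if the wrist force passes 120 N, or if a joint passes its speed limit or range.

## Working session

There is one attempt and no reset: what is moved stays moved. The work goes in short steps, Python scripts to look and compute and a tool call to move; the robot and the scene stay as the last step left them, time stands still between calls to the robot, and variables do not carry over. Pictures are saved under pics/ and viewed, and the job is handed in when it is done.

Besides the shell and the picture viewer there is one more tool, called after "Request:" as name([rows], argument=value, ...), one row to a line, values as JSON. jog_arm: Moves the arm, as the interface text tells. Its arguments: {"type":"object","properties":{"increments":{"type":"array","items":{"type":"object","properties":{"rx":{"type":"number"},"ry":{"type":"number"},"rz":{"type":"number"},"x":{"type":"number"},"y":{"type":"number"},"z":{"type":"number"},"hand":{"type":"number"}}}},"force":{"type":"number"}},"required":["increments"]}

```bash
mkdir -p pics
python3 - <<'E'
from rig import *
import cv2
print(sense())
for n in("scene","top"):
    cv2.imwrite(f"pics/{n}0.png",cv2.cvtColor(capture(n),cv2.COLOR_RGB2BGR)); print(n,get_calibration(n))
E
```

```text
{'time_s': 0.0, 'joints': array([ 1.02663776e+00,  3.13474031e-01,  1.49844554e+00, -1.35960791e-05,
        1.33100357e+00, -2.23388064e-01]), 'dq': array([-0.00211295, -0.00064166,  0.00058572,  0.00057202, -0.00043903,
        0.00083367]), 'tau': array([-1.67985195e-04, -4.12262607e+01, -2.59742260e+01, -1.91755475e-04,
        4.12581110e-03,  9.03401258e-06]), 'eef_pos': array([165.40163019, 497.98915138, 230.71959957]), 'ee_rot': array([ 0.69785988,  0.11248483,  0.69820348, -0.11336068]), 'force': array([-0.31192912, -0.56594579,  0.29074101]), 'wrist_torque': array([-2.15113105e-02,  3.19276837e-05,  6.94274613e-03]), 'grip_width': 1.0005196794117113}
scene {'camera_matrix': array([[380.79458689,   0.        , 319.14952918],
       [  0.        , 380.79458689, 202.84988227],
       [  0.        ,   0.        ,   1.        ]]), 'R': array([[-0.85194018, -0.52343136,  0.01474941],
       [-0.40300653,  0.637431  , -0.65670956],
       [ 0.33434064, -0.56542137, -0.75399934]]), 't': array([385.40519174, 277.76387345, 715.81441314])}
top {'camera_matrix': array([[373.77158373,   0.        , 321.57928087],
       [  0.        , 373.77158373, 194.61495872],
       [  0.        ,   0.        ,   1.        ]]), 'R': array([[-1.16028004e-04, -9.99942717e-01,  1.07028136e-02],
       [-9.89745752e-01, -1.41396078e-03, -1.42833283e-01],
       [ 1.42840235e-01, -1.06096369e-02, -9.89688892e-01]]), 't': array([-76.36415894, 521.36179496, 857.59889446])}
```

View pics/scene0.png

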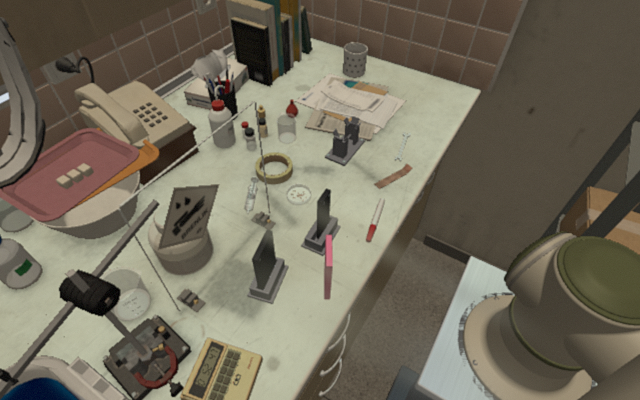

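View pics/top0.png

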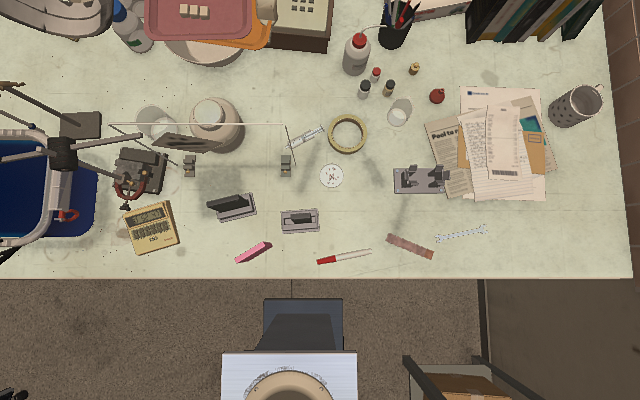

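Run:
```python
import cv2
a=cv2.imread("pics/top0.png");b=cv2.imread("pics/scene0.png")
def z(im,x,y,w,h,n):cv2.imwrite(n,cv2.resize(im[y:y+h,x:x+w],None,fx=5,fy=5,interpolation=cv2.INTER_CUBIC))
z(a,195,175,140,100,"pics/t_pl.png");z(a,375,145,100,70,"pics/t_fr.png");z(b,235,175,120,130,"pics/s_pl.png");z(b,315,105,70,70,"pics/s_fr.png")
```

```text
(no output)
```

View pics/t_pl.png

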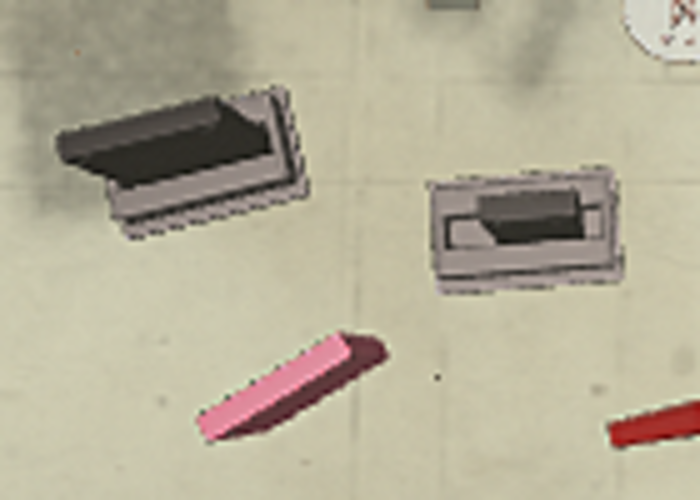

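View pics/t_fr.png

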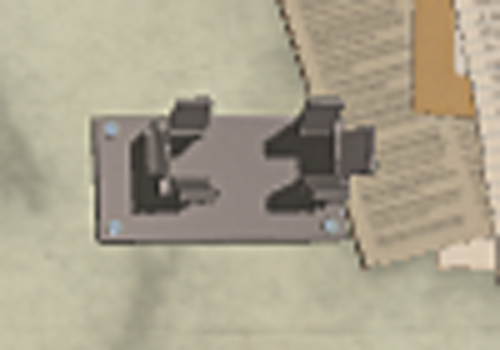

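View pics/s_pl.png

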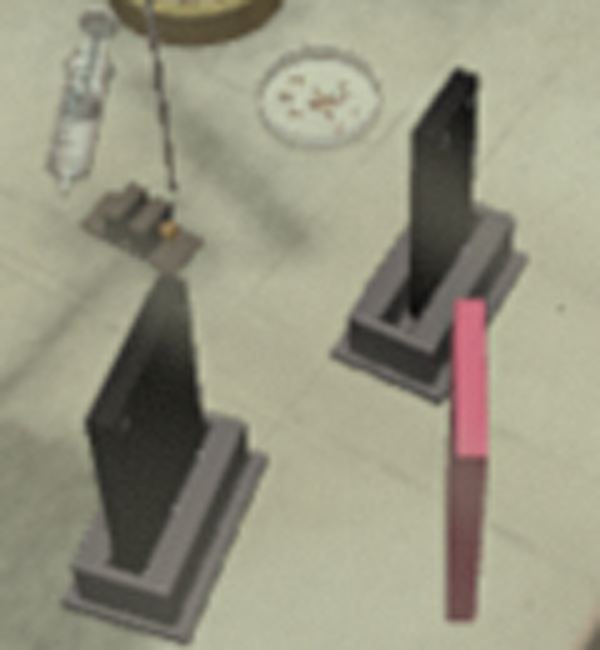

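View pics/s_fr.png

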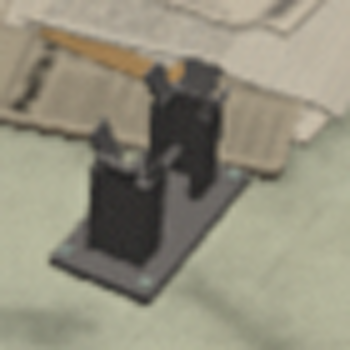

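```bash
cat > h.py <<'E'
import numpy as np
from rig import get_calibration
def ray(n,p,z):
    c=get_calibration(n);K=c["camera_matrix"];R=c["R"];t=c["t"]
    d=R.T@np.linalg.inv(K)@np.array([p[0],p[1],1.]);o=-R.T@t
    return (o+d*(z-o[2])/d[2])
def proj(n,X):
    c=get_calibration(n);q=c["camera_matrix"]@(c["R"]@np.array(X,float)+c["t"]);return q[:2]/q[2]
E
python3 - <<'E'
from h import *
np.set_printoptions(precision=1,suppress=True)
T=lambda x,y,z:ray("top",((x-2)/5+195,(y-2)/5+175),z)
F=lambda x,y,z:ray("top",((x-2)/5+375,(y-2)/5+145),z)
S=lambda x,y,z:ray("scene",((x-2)/5+235,(y-2)/5+175),z)
G=lambda x,y,z:ray("scene",((x-2)/5+315,(y-2)/5+105),z)
print("wide top",[T(*p,136) for p in((57,135),(212,97),(222,122),(65,163))])
print("wide scene",[S(*p,136) for p in((88,418),(165,272),(186,285),(107,435))])
print("narrow top",[T(*p,136) for p in((477,193),(579,190),(580,217),(480,222))])
print("stand base top",[T(*p,0) for p in((128,238),(308,192))],"upper rim z34",[T(*p,34) for p in((270,90),(295,182),(118,212))])
print("frame base",[F(*p,8) for p in((93,117),(98,240),(348,240))],[F(*p,8) for p in((111,129),(114,227),(331,226))])
print("frame base scene",[G(*p,8) for p in((50,262),(148,298),(250,175))],[G(*p,8) for p in((68,248),(148,282),(235,173))])
print("guides z83",[F(*p,83) for p in((179,100),(211,97),(308,97),(342,97),(345,125),(373,127),(373,172),(345,172))])
E
```

```text
wide top [array([491.9, 169.8, 136. ]), array([508.3, 104.8, 136. ]), array([497.6, 100.2, 136. ]), array([480. , 165.9, 136. ])]
wide scene [array([490.9, 170. , 136. ]), array([506.7, 102.8, 136. ]), array([496.3, 103.5, 136. ]), array([480.7, 172.1, 136. ])]
narrow top [array([467.5,  -8.2, 136. ]), array([468.8, -51.3, 136. ]), array([457.3, -51.8, 136. ]), array([455.2,  -9.6, 136. ])]
stand base top [array([457.8, 173.4,   0. ]), array([480.7,  85.4,   0. ])] upper rim z34 [array([526.6,  99.3,  34. ]), array([482.2,  86.2,  34. ]), array([467.8, 169.8,  34. ])]
frame base [array([ 593.4, -255.9,    8. ]), array([ 531. , -256.7,    8. ]), array([ 531.2, -381.3,    8. ])] [array([ 587.3, -264.8,    8. ]), array([ 537.6, -264.9,    8. ]), array([ 538.3, -373.2,    8. ])]
frame base scene [array([ 590.2, -252.7,    8. ]), array([ 530.4, -256.5,    8. ]), array([ 531. , -378.8,    8. ])] [array([ 587.7, -268. ,    8. ]), array([ 536.6, -267.6,    8. ]), array([ 539.1, -375.8,    8. ])]
guides z83 [array([ 585.1, -280.4,   83. ]), array([ 586.6, -295.3,   83. ]), array([ 586.7, -340.2,   83. ]), array([ 586.7, -355.9,   83. ]), array([ 573.5, -356.7,   83. ]), array([ 572.6, -369.6,   83. ]), array([ 551.5, -368.6,   83. ]), array([ 551.5, -355.7,   83. ])]
```

```bash
python3 - <<'E'
from h import *
import cv2
from rig import *
np.set_printoptions(precision=1,suppress=True)
def tri(a,b):
    P=[]
    for n in("top","scene"):
        c=get_calibration(n);P.append(c["camera_matrix"]@np.c_[c["R"],c["t"]])
    X=cv2.triangulatePoints(P[0],P[1],np.array(a,float),np.array(b,float))[:,0];X=X[:3]/X[3];return X,proj("top",X)-a
for k,a,b in [("rodtop",(285,125),(255,105)),("rodbase",(286,165),(263,218)),("bar left",(108,125),(125,218)),("lamp cyl",(65,152),(88,292)),("plate beh",(158,140),(195,215)),("red ring",(130,190),(155,370)),("helper top",(140,160),(135,335)),("lamparm end",(142,133),(155,207)),("pink",(236,261),(326,238))]:
    print(k,*tri(a,b))
s=sense();from scipy.spatial.transform import Rotation as R
q=s["ee_rot"];print(R.from_quat([*q[1:],q[0]]).as_matrix())
for X in [(165,498,231),(300,420,231),(400,300,231),(494,136,231)]:print(proj("top",X),proj("scene",X))
E
python3 - <<'E'
import cv2
a=cv2.imread("pics/top0.png");b=cv2.imread("pics/scene0.png")
def z(im,x,y,w,h,n):cv2.imwrite(n,cv2.resize(im[y:y+h,x:x+w],None,fx=3,fy=3,interpolation=cv2.INTER_CUBIC))
z(a,0,80,260,190,"pics/t_l.png");z(b,40,80,260,200,"pics/s_l.png")
z(b,40,200,260,200,"pics/s_l2.png")
E
```

```text
rodtop [600.8 -11.1 312.5] [0.1 0.1]
rodbase [600.   12.6  12.2] [-0.1 -0.2]
bar left [597.8 288.1 306.6] [1.4 2.4]
lamp cyl [564.  381.7 275.1] [-0.4 -0.7]
plate beh [571.4 214.5 262.4] [4.6 9.4]
red ring [538.4 388.3  30.5] [-1.2 -2.2]
helper top [610.3 365.4  39.2] [-1.3 -2.2]
lamparm end [594.1 242.4 284.7] [0.3 0.5]
pink [376.4  93.8 191.1] [-1.6 -3.5]
[[-0.   0.3  0.9]
 [-0.   0.9 -0.3]
 [-1.  -0.  -0. ]]
[ -8.7 381.9] [304.1 658.3]
[ 45.  301.5] [237.6 459.8]
[116.9 245. ] [237.1 320.4]
[209.2 194.2] [256.7 211.1]
```

View pics/t_l.png

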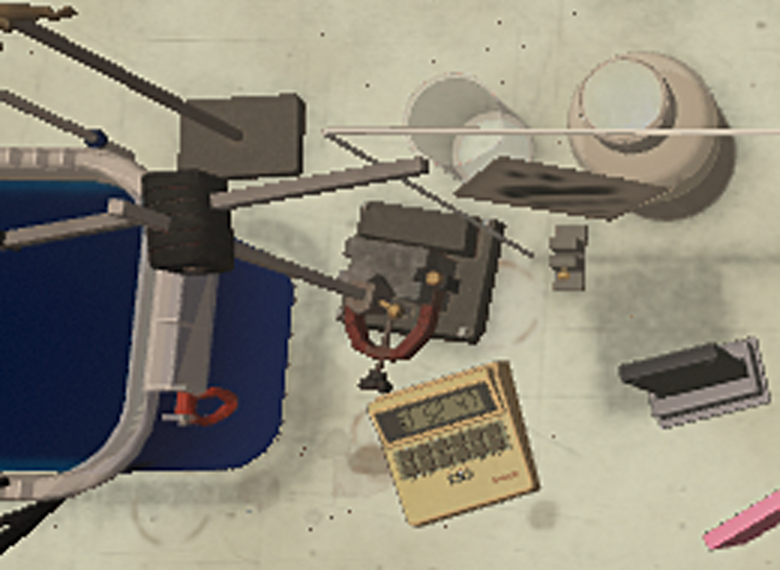

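View pics/s_l.png

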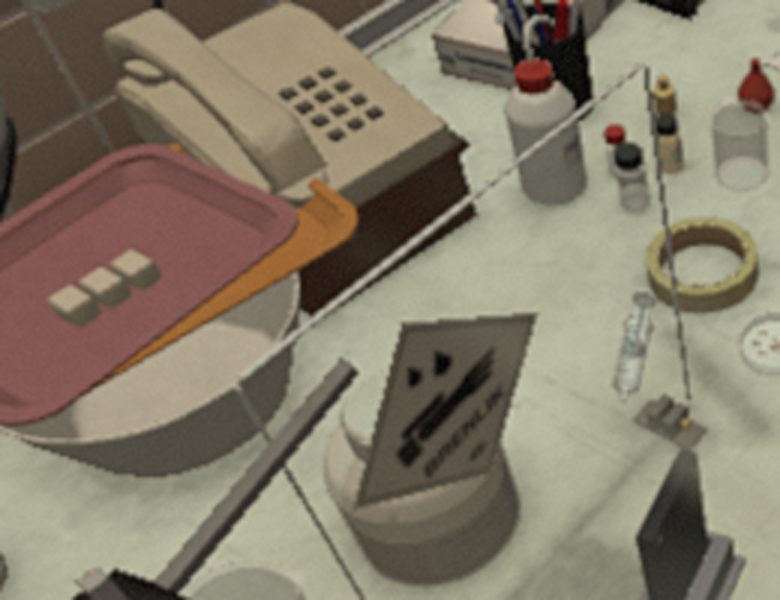

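View pics/s_l2.png

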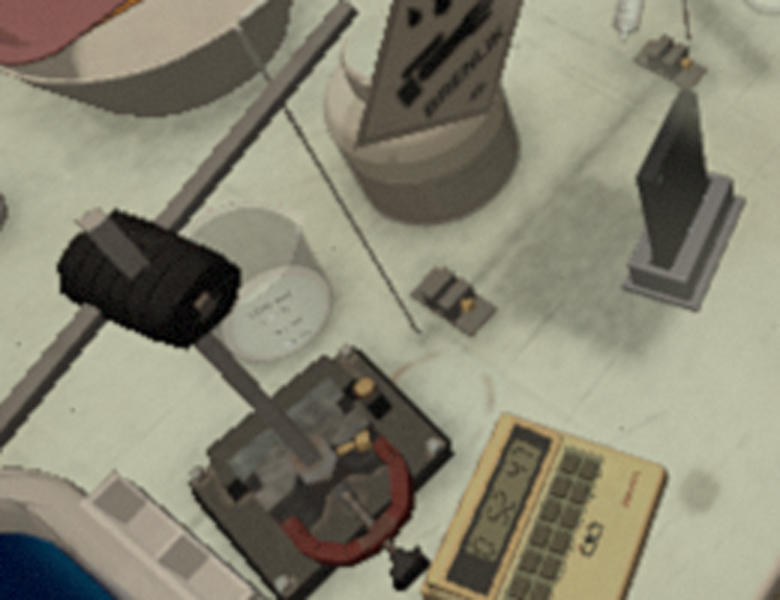

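Run:
```python
from h import *
import cv2
from rig import *
np.set_printoptions(precision=1,suppress=True)
def tri(a,b):
    P=[]
    for n in("top","scene"):
        c=get_calibration(n);P.append(c["camera_matrix"]@np.c_[c["R"],c["t"]])
    X=cv2.triangulatePoints(P[0],P[1],np.array(a,float),np.array(b,float))[:,0];X=X[:3]/X[3];return X,proj("top",X)-a
t=[(453,193),(495,157),(680,187),(612,218)];s=[(405,323),(535,315),(358,503),(495,462)]
for a in t:
  for b in s:
    X,e=tri((a[0]/3,a[1]/3+80),(b[0]/3+40,b[1]/3+80))
    if np.hypot(*e)<4:print(a,b,X,e)
```

```text
(453, 193) (405, 323) [568.  213.5 314. ] [-0.6 -1.1]
(453, 193) (358, 503) [597.4 263.3 202.1] [0.1 0.2]
(495, 157) (405, 323) [594.3 200.5 288.7] [0.2 0.4]
(495, 157) (358, 503) [631.1 251.5 163.2] [1.  1.7]
(680, 187) (535, 315) [600.7 112.4 212.3] [-0.4 -0.7]
(680, 187) (495, 462) [640.6 147.   73.5] [-0.2 -0.4]
(612, 218) (535, 315) [566.7 141.  257.2] [0.  0.1]
(612, 218) (495, 462) [596.5 176.9 140.6] [0.2 0.3]
```

```bash
cat >> h.py <<'E'
from rig import sense
from scipy.spatial.transform import Rotation as Rr
def st(yawdeg=None,xyz=None):
    s=sense();q=s["ee_rot"];M=Rr.from_quat([*q[1:],q[0]]).as_matrix();psi=np.degrees(np.arctan2(M[1,1],M[0,1]))
    print("t",round(s["time_s"],2),"pos",s["eef_pos"].round(1),"yaw",psi.round(2),"down",M[:,0].round(4),"F",s["force"].round(1),"g",round(s["grip_width"]*85.4,1))
    if xyz is not None:
        d=np.array(xyz)-s["eef_pos"];print("tool shift",(M.T@d).round(1))
    if yawdeg is not None:print("rx",np.radians(psi-yawdeg).round(4))
    return s,M
E
python3 - <<'E'
from h import *
s,M=st(13.8,(494,136,231))
p0=s["eef_pos"];d=np.array((494,136,231))-p0;psi=np.arctan2(M[1,1],M[0,1])
n=10
for i in range(n):
    R=Rr.from_rotvec([0,0,0]);y=np.array([np.cos(psi),np.sin(psi),0]);z=np.cross([0,0,-1],y)
    print(i,(d/n@y).round(1),(d/n@z).round(1)); psi-=.168 if i<6 else 0
E
```

```text
t 0.1 pos [165.4 498.  230.8] yaw 71.62 down [-6.e-04 -1.e-03 -1.e+00] F [ 1.1 -0.   0.3] g 84.9
tool shift [  -0. -240.  426.]
rx 1.0091
0 -24.0 42.6
1 -16.5 46.0
2 -8.6 48.1
3 -0.4 48.9
4 7.7 48.3
5 15.7 46.3
6 23.2 43.0
7 23.2 43.0
8 23.2 43.0
9 23.2 43.0
```

Request:
jog_arm([
  {"y": -24,"z": 42.6,"rx": 0.168,"hand": 85},
  {"y": -16.5,"z": 46,"rx": 0.168},
  {"y": -8.6,"z": 48.1,"rx": 0.168},
  {"y": -0.4,"z": 48.9,"rx": 0.168},
  {"y": 7.7,"z": 48.3,"rx": 0.168},
])

```text
schema error: expected keys rx, ry, rz, x, y, z, hand
```

Request:
jog_arm([
  {"y": 15.7,"z": 46.3,"rx": 0.168},
  {"y": 23.2,"z": 43},
  {"y": 23.2,"z": 43},
  {"y": 0,"z": 0},
])

```text
schema error: expected keys rx, ry, rz, x, y, z, hand
```

```bash
python3 -c "
from h import *
st(13.8,(494,136,231))"
```

```text
t 0.1 pos [165.4 498.  230.8] yaw 71.62 down [-6.e-04 -1.e-03 -1.e+00] F [ 1.1 -0.   0.3] g 84.9
tool shift [  -0. -240.  426.]
rx 1.0091
```

All keys are needed in each row.

Request:
jog_arm([
  {"x": 0,"y": -24,"z": 42.6,"rx": 0.168,"ry": 0,"rz": 0,"hand": 85},
  {"x": 0,"y": -16.5,"z": 46,"rx": 0.168,"ry": 0,"rz": 0,"hand": 85},
  {"x": 0,"y": -8.6,"z": 48.1,"rx": 0.168,"ry": 0,"rz": 0,"hand": 85},
  {"x": 0,"y": -0.4,"z": 48.9,"rx": 0.168,"ry": 0,"rz": 0,"hand": 85},
  {"x": 0,"y": 7.7,"z": 48.3,"rx": 0.168,"ry": 0,"rz": 0,"hand": 85},
])

```text
time_s: 0.72
eef_pos: [330.6, 315.9, 231.1]
ee_rot: [0.59, 0.389, 0.59, -0.389]
force: [1.4, 1.0, -0.3]
grip_width: 0.993
```

Request:
jog_arm([
  {"x": 0,"y": 15.7,"z": 46.3,"rx": 0.168,"ry": 0,"rz": 0,"hand": 85},
  {"x": 0,"y": 23.2,"z": 43,"rx": 0,"ry": 0,"rz": 0,"hand": 85},
  {"x": 0,"y": 23.2,"z": 43,"rx": 0,"ry": 0,"rz": 0,"hand": 85},
  {"x": 0,"y": 0,"z": 0,"rx": 0,"ry": 0,"rz": 0,"hand": 85},
])

```text
time_s: 1.23
eef_pos: [429.7, 206.6, 230.8]
ee_rot: [0.556, 0.437, 0.556, -0.437]
force: [-0.2, 1.0, 0.1]
grip_width: 0.997
```

```bash
python3 -c "
from h import *
st(13.8,(494,136,231))"
```

```text
t 1.23 pos [429.7 206.6 230.8] yaw 13.63 down [-7.e-04 -4.e-04 -1.e+00] F [-0.2  1.   0.1] g 85.2
tool shift [-0.2 45.8 83.8]
rx -0.0029
```

Request:
jog_arm([
  {"x": 0,"y": 22.9,"z": 41.9,"rx": 0,"ry": 0,"rz": 0,"hand": 85},
  {"x": 0,"y": 22.9,"z": 41.9,"rx": 0,"ry": 0,"rz": 0,"hand": 85},
  {"x": 30,"y": 0,"z": 0,"rx": 0,"ry": 0,"rz": 0,"hand": 85},
  {"x": 0,"y": 0,"z": 0,"rx": 0,"ry": 0,"rz": 0,"hand": 85},
])

```text
time_s: 1.72
eef_pos: [491.5, 138.7, 199.6]
ee_rot: [0.555, 0.435, 0.558, -0.437]
force: [-0.5, 0.0, 0.6]
grip_width: 0.997
```

Run:
```python
from h import *
import cv2
from rig import *
st(13.8,(494,136,95))
a=capture("top")[150:260,170:330,::-1];b=capture("scene")[110:310,190:350,::-1]
cv2.imwrite("pics/c1.png",np.vstack([cv2.resize(a,None,fx=2.5,fy=2.5),]));cv2.imwrite("pics/c2.png",cv2.resize(b,None,fx=3,fy=3))
```

```text
t 1.73 pos [491.5 138.7 199.6] yaw 13.88 down [-0.0048  0.     -1.    ] F [-0.5  0.   0.6] g 85.2
tool shift [104.6   2.2   3.3]
rx 0.0013
```

View pics/c2.png

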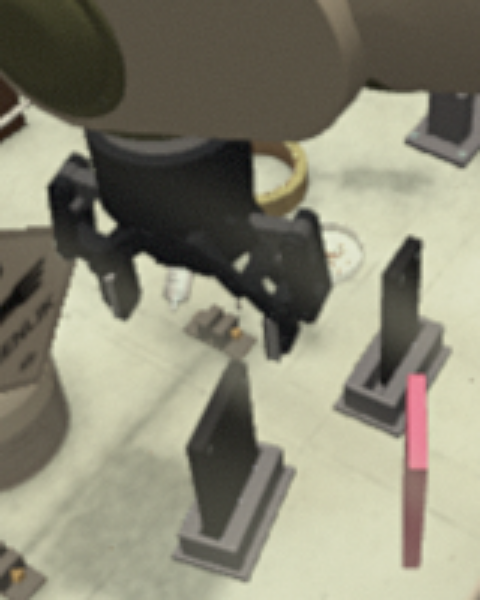

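View pics/c1.png

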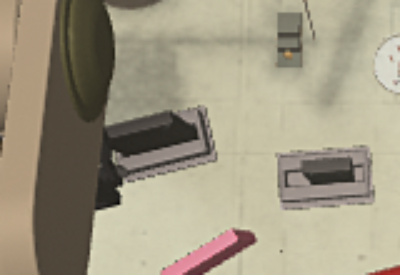

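The open fingers straddle the plate (its top at about (215,400) in the scene crop); the narrow plate and stand are clear of them.

Request:
jog_arm([
  {"x": 20,"y": 0,"z": 0,"rx": 0,"ry": 0,"rz": 0,"hand": 85},
  {"x": 20,"y": 0,"z": 0,"rx": 0,"ry": 0,"rz": 0,"hand": 85},
  {"x": 0,"y": 0,"z": 0,"rx": 0,"ry": 0,"rz": 0,"hand": 85},
])

```text
time_s: 2.2
eef_pos: [492.5, 138.9, 161.5]
ee_rot: [0.557, 0.436, 0.557, -0.436]
force: [0.9, -0.5, 1.3]
grip_width: 0.99
```

Run:
```python
from h import *
st(13.8,(494,136,95))
```

```text
t 2.2 pos [492.5 138.9 161.5] yaw 13.93 down [-8.e-04  0.e+00 -1.e+00] F [ 0.9 -0.5  1.3] g 84.6
tool shift [66.5  0.9  3.2]
rx 0.0022
```

Request:
jog_arm([
  {"x": 20,"y": 0.9,"z": 3.2,"rx": 0,"ry": 0,"rz": 0,"hand": 85},
  {"x": 20,"y": 0,"z": 0,"rx": 0,"ry": 0,"rz": 0,"hand": 85},
  {"x": 16,"y": 0,"z": 0,"rx": 0,"ry": 0,"rz": 0,"hand": 85},
  {"x": 10.5,"y": 0,"z": 0,"rx": 0,"ry": 0,"rz": 0,"hand": 85},
  {"x": 0,"y": 0,"z": 0,"rx": 0,"ry": 0,"rz": 0,"hand": 85},
])

```text
time_s: 2.82
eef_pos: [494.7, 135.6, 95.2]
ee_rot: [0.557, 0.436, 0.557, -0.436]
force: [-0.1, -0.2, 0.6]
grip_width: 0.992
```

Run:
```python
from h import *
st(13.8,(494,136,95))
```

```text
t 2.83 pos [494.7 135.6  95.2] yaw 13.89 down [ 3.e-04  0.e+00 -1.e+00] F [-0.1 -0.2  0.6] g 84.8
tool shift [ 0.2 -0.6 -0.6]
rx 0.0015
```

Close gently and watch the force.

Request:
jog_arm([
  {"x": 0,"y": 0,"z": 0,"rx": 0,"ry": 0,"rz": 0,"hand": 30},
  {"x": 0,"y": 0,"z": 0,"rx": 0,"ry": 0,"rz": 0,"hand": 20},
  {"x": 0,"y": 0,"z": 0,"rx": 0,"ry": 0,"rz": 0,"hand": 16},
  {"x": 0,"y": 0,"z": 0,"rx": 0,"ry": 0,"rz": 0,"hand": 14},
  {"x": 0,"y": 0,"z": 0,"rx": 0,"ry": 0,"rz": 0,"hand": 5},
], force=40)

```text
time_s: 3.45
eef_pos: [494.7, 135.4, 95.0]
ee_rot: [0.557, 0.436, 0.557, -0.436]
force: [-0.5, -0.1, 2.4]
grip_width: 0.135
```

Request:
jog_arm([
  {"x": 0,"y": 0,"z": 0,"rx": 0,"ry": 0,"rz": 0,"hand": 0},
  {"x": 0,"y": 0,"z": 0,"rx": 0,"ry": 0,"rz": 0,"hand": 0},
  {"x": 0,"y": 0,"z": 0,"rx": 0,"ry": 0,"rz": 0,"hand": 0},
  {"x": 0,"y": 0,"z": 0,"rx": 0,"ry": 0,"rz": 0,"hand": 0},
], force=60)

```text
time_s: 3.95
eef_pos: [494.7, 135.4, 95.0]
ee_rot: [0.557, 0.436, 0.557, -0.436]
force: [-0.3, 0.2, 5.4]
grip_width: 0.133
```

Run:
```python
from h import *
import cv2
from rig import *
st(13.8,(494,136,95))
b=capture("scene")[110:310,190:350,::-1]
cv2.imwrite("pics/c3.png",cv2.resize(b,None,fx=3,fy=3))
```

```text
t 3.95 pos [494.7 135.4  95. ] yaw 13.86 down [ 5.e-04 -0.e+00 -1.e+00] F [-0.3  0.2  5.4] g 11.4
tool shift [ 0.  -0.6 -0.8]
rx 0.0011
```

View pics/c3.png

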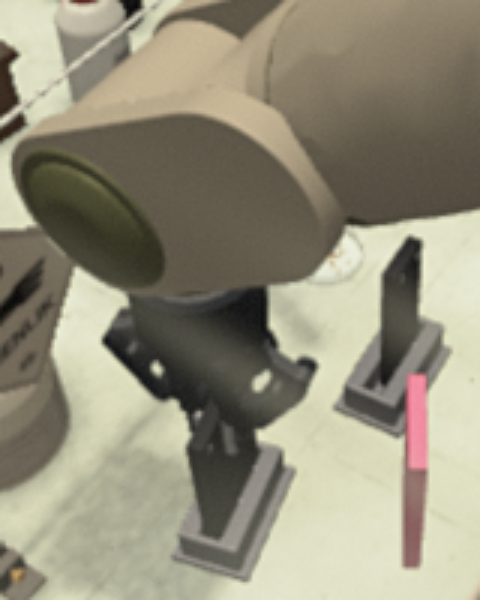

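Gripped at about 11.4 mm. I'll lift straight up.

Request:
jog_arm([
  {"x": -10,"y": 0,"z": 0,"rx": 0,"ry": 0,"rz": 0,"hand": 0},
  {"x": -15,"y": 0,"z": 0,"rx": 0,"ry": 0,"rz": 0,"hand": 0},
  {"x": -20,"y": 0,"z": 0,"rx": 0,"ry": 0,"rz": 0,"hand": 0},
  {"x": 0,"y": 0,"z": 0,"rx": 0,"ry": 0,"rz": 0,"hand": 0},
])

```text
time_s: 4.5
eef_pos: [495.2, 135.4, 141.4]
ee_rot: [0.558, 0.437, 0.556, -0.435]
force: [0.0, 0.4, -2.7]
grip_width: 0.13
```

Request:
jog_arm([
  {"x": -25,"y": 0,"z": 0,"rx": 0,"ry": 0,"rz": 0,"hand": 0},
  {"x": -30,"y": 0,"z": 0,"rx": 0,"ry": 0,"rz": 0,"hand": 0},
  {"x": -30,"y": 0,"z": 0,"rx": 0,"ry": 0,"rz": 0,"hand": 0},
  {"x": -25,"y": 0,"z": 0,"rx": 0,"ry": 0,"rz": 0,"hand": 0},
  {"x": 0,"y": 0,"z": 0,"rx": 0,"ry": 0,"rz": 0,"hand": 0},
])

```text
time_s: 5.12
eef_pos: [495.0, 135.4, 250.5]
ee_rot: [0.557, 0.437, 0.556, -0.435]
force: [0.4, 0.9, -3.3]
grip_width: 0.131
```

Run:
```python
from h import *
import cv2
from rig import *
s,M=st(13.8,(480,0,250))
cv2.imwrite("pics/d1.png",capture("scene")[:,:,::-1])
p=s["eef_pos"];W=[(490,60,252),(500,-60,252),(515,-150,252),(540,-240,252),(562,-318,252)]
psi=np.arctan2(M[1,1],M[0,1])
for i,w in enumerate(W):
    y=np.array([np.cos(psi),np.sin(psi),0]);z=np.cross([0,0,-1],y);d=np.array(w)-p
    n=2
    for k in range(n):
        y=np.array([np.cos(psi),np.sin(psi),0]);z=np.cross([0,0,-1],y);print(w,(d@y/n).round(1),(d@z/n).round(1));psi-=.0242
    p=np.array(w)
```

```text
t 5.12 pos [495.  135.4 250.5] yaw 13.87 down [ 2.3e-03  1.0e-04 -1.0e+00] F [ 0.4  0.9 -3.3] g 11.2
tool shift [  0.4 -47.  127.9]
rx 0.0012
(490, 60, 252) -11.4 36.0
(490, 60, 252) -10.6 36.3
(500, -60, 252) -6.6 59.8
(500, -60, 252) -5.2 60.0
(515, -150, 252) 0.9 45.6
(515, -150, 252) 2.0 45.6
(540, -240, 252) 8.1 46.0
(540, -240, 252) 9.2 45.8
(562, -318, 252) 9.1 39.5
(562, -318, 252) 10.1 39.3
```

View pics/d1.png

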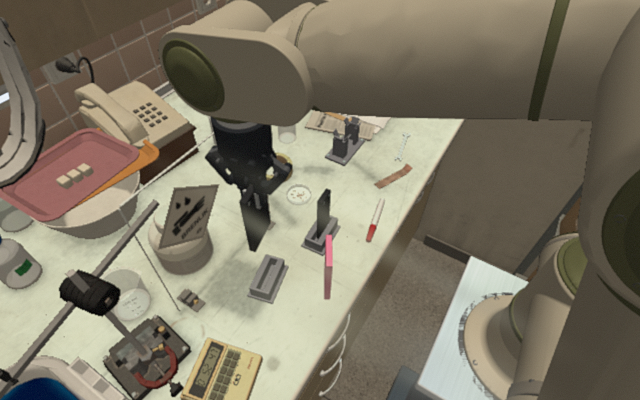

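The plate hangs upright in the gripper (around (257,215)), out of its empty stand. I'll carry it across, clear of the wire gantry and above the narrow plate.

Request:
jog_arm([
  {"x": 0,"y": -5.7,"z": 18,"rx": 0.024,"ry": 0,"rz": 0,"hand": 0},
  {"x": 0,"y": -11,"z": 36.1,"rx": 0.024,"ry": 0,"rz": 0,"hand": 0},
  {"x": 0,"y": -8,"z": 39.5,"rx": 0.024,"ry": 0,"rz": 0,"hand": 0},
  {"x": 0,"y": -5.5,"z": 40,"rx": 0.024,"ry": 0,"rz": 0,"hand": 0},
  {"x": 0,"y": -3.6,"z": 40,"rx": 0.024,"ry": 0,"rz": 0,"hand": 0},
])

```text
time_s: 5.8
eef_pos: [493.1, -43.0, 247.9]
ee_rot: [0.528, 0.468, 0.53, -0.469]
force: [1.2, 0.2, -1.8]
grip_width: 0.134
```

Request:
jog_arm([
  {"x": 0,"y": -1,"z": 42,"rx": 0.024,"ry": 0,"rz": 0,"hand": 0},
  {"x": 0,"y": 2,"z": 45,"rx": 0.024,"ry": 0,"rz": 0,"hand": 0},
  {"x": 0,"y": 7,"z": 45,"rx": 0.024,"ry": 0,"rz": 0,"hand": 0},
  {"x": 0,"y": 9,"z": 40,"rx": 0.024,"ry": 0,"rz": 0,"hand": 0},
  {"x": 0,"y": 9,"z": 25,"rx": 0.024,"ry": 0,"rz": 0,"hand": 0},
])

```text
time_s: 6.42
eef_pos: [534.9, -238.4, 247.3]
ee_rot: [0.499, 0.5, 0.501, -0.5]
force: [0.8, 0.5, -2.9]
grip_width: 0.136
```

Request:
jog_arm([
  {"x": 0,"y": 0,"z": 0,"rx": 0,"ry": 0,"rz": 0,"hand": 0},
  {"x": 0,"y": 0,"z": 0,"rx": 0,"ry": 0,"rz": 0,"hand": 0},
])

```text
time_s: 6.68
eef_pos: [534.9, -236.1, 248.6]
ee_rot: [0.5, 0.499, 0.501, -0.499]
force: [0.9, 0.3, -3.0]
grip_width: 0.132
```

Run:
```python
from h import *
st(0,(562,-318,250))
```

```text
t 6.67 pos [ 534.9 -236.1  248.6] yaw 0.15 down [-0.0017  0.0015 -1.    ] F [ 0.9  0.3 -3. ] g 11.2
tool shift [-1.6 26.9 82. ]
rx 0.0026
```

Request:
jog_arm([
  {"x": 0,"y": 9,"z": 27,"rx": 0.0026,"ry": 0,"rz": 0,"hand": 0},
  {"x": 0,"y": 9,"z": 28,"rx": 0,"ry": 0,"rz": 0,"hand": 0},
  {"x": 15,"y": 8.5,"z": 26.5,"rx": 0,"ry": 0,"rz": 0,"hand": 0},
  {"x": 25,"y": 0,"z": 0,"rx": 0,"ry": 0,"rz": 0,"hand": 0},
  {"x": 0,"y": 0,"z": 0,"rx": 0,"ry": 0,"rz": 0,"hand": 0},
])

```text
time_s: 7.3
eef_pos: [561.1, -317.0, 207.7]
ee_rot: [0.498, 0.5, 0.502, -0.5]
force: [-0.5, -0.2, -1.7]
grip_width: 0.133
```

Run:
```python
from h import *
import cv2
from rig import *
st(0,(562,-318,190))
for n,(x,y,w,h) in dict(top=(350,80,160,140),scene=(290,50,110,120)).items():
    im=capture(n)[:,:,::-1];cv2.imwrite(f"pics/e_{n}.png",cv2.resize(im[y:y+h,x:x+w],None,fx=4,fy=4,interpolation=cv2.INTER_CUBIC))
```

```text
t 7.3 pos [ 561.1 -317.   207.7] yaw 0.02 down [-0.0036  0.0031 -1.    ] F [-0.5 -0.2 -1.7] g 11.3
tool shift [17.7  1.   1.1]
rx 0.0003
```

View pics/e_top.png

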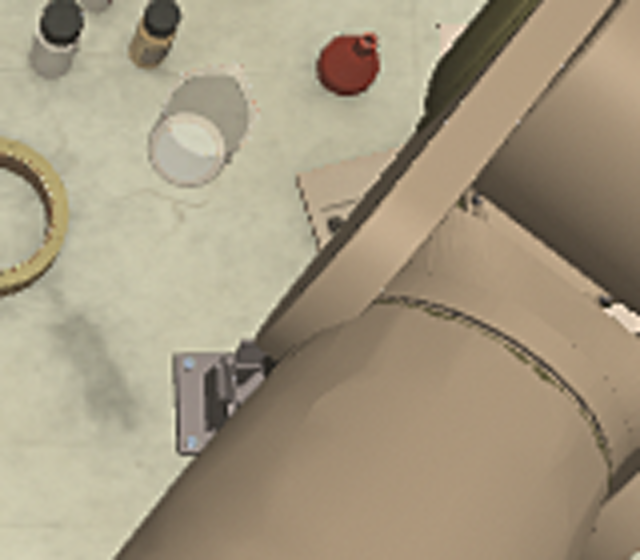

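View pics/e_scene.png

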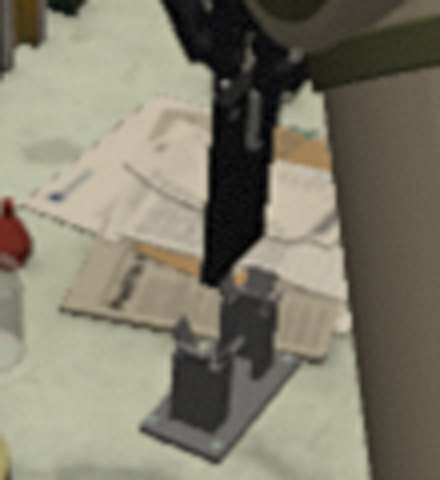

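Run:
```python
from h import *
np.set_printoptions(precision=1,suppress=True)
for p in((203,281),(220,290),(266,238)):print(ray("scene",((p[0]-1.5)/4+290,(p[1]-1.5)/4+50),118.7))
for X in [(567,-282,118.7),(555,-282,118.7),(555,-352,118.7)]: print((proj("scene",X)-[290,50])*4+1.5)
```

```text
[ 568.1 -289.3  118.7]
[ 554.3 -286.9  118.7]
[ 555.8 -352.6  118.7]
[198.9 287.4]
[215.2 293.6]
[266.6 238.9]
```

The scene view shows the plate upright above the frame. Its bottom corners are near (205,283) and (265,238) in the crop, and its centre lies a millimetre or two off in y. I'll lower it to just above the lead-in.

Request:
jog_arm([
  {"x": 10,"y": 0.8,"z": -0.5,"rx": 0,"ry": 0,"rz": 0,"hand": 0},
  {"x": 15,"y": 0,"z": 0,"rx": 0,"ry": 0,"rz": 0,"hand": 0},
  {"x": 8,"y": 0,"z": 0,"rx": 0,"ry": 0,"rz": 0,"hand": 0},
  {"x": 0,"y": 0,"z": 0,"rx": 0,"ry": 0,"rz": 0,"hand": 0},
])

```text
time_s: 7.9
eef_pos: [562.3, -317.7, 175.9]
ee_rot: [0.499, 0.5, 0.5, -0.5]
force: [0.3, 0.0, -2.0]
grip_width: 0.133
```

Run:
```python
from h import *
import cv2
from rig import *
st(0,(562,-317,155))
n,(x,y,w,h)="scene",(310,70,80,90)
im=capture(n)[:,:,::-1];cv2.imwrite(f"pics/f_{n}.png",cv2.resize(im[y:y+h,x:x+w],None,fx=6,fy=6,interpolation=cv2.INTER_CUBIC))
```

```text
t 7.9 pos [ 562.3 -317.7  175.9] yaw -0.04 down [-0.0012  0.001  -1.    ] F [ 0.3  0.  -2. ] g 11.4
tool shift [20.9 -0.3 -0.6]
rx -0.0006
```

View pics/f_scene.png

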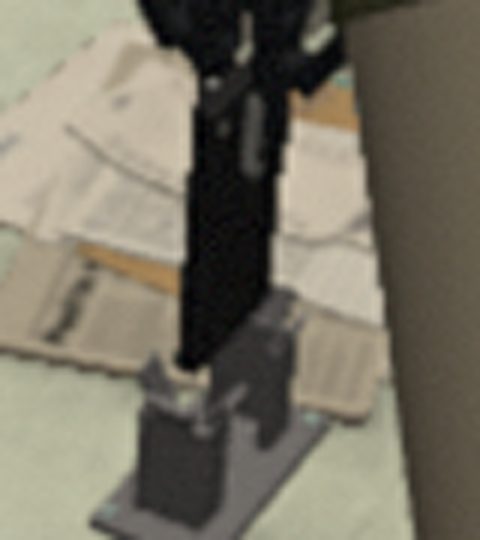

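Run:
```python
from h import *
np.set_printoptions(precision=1,suppress=True)
f=lambda p,z:ray("scene",((p[0]-2.5)/6+310,(p[1]-2.5)/6+70),z)
print("plate bottom",f((182,362),87),f((205,370),87),f((270,290),87))
print("plate top-left z217",f((200,78),217),f((213,83),217))
print("guide tops z83",[f(p,83) for p in((152,352),(140,400),(205,432),(245,388),(280,285),(300,330))])
```

```text
plate bottom [ 567.2 -289.    87. ] [ 556.  -289.5   87. ] [ 559.2 -356.    87. ]
plate top-left z217 [ 574.8 -302.3  217. ] [ 568.7 -301.9  217. ]
guide tops z83 [array([ 584.2, -292.5,   83. ]), array([ 572. , -260.8,   83. ]), array([ 537.7, -257.3,   83. ]), array([ 537.4, -292.6,   83. ]), array([ 559.4, -366.8,   83. ]), array([ 536.1, -342.1,   83. ])]
```

Run:
```python
from h import *
import cv2
im=cv2.imread("pics/f_scene.png")
im=cv2.convertScaleAbs(im,alpha=1.6,beta=30)
P=lambda X:tuple(int(v) for v in ((proj("scene",X)-[310,70])*6+2.5))
for cy,col in((-317.7,(0,0,255)),(-322,(0,255,0))):
  for x in(556.3,568.3):
    q=[P((x,cy+a,z)) for a,z in((35,87),(35,217),(-35,217),(-35,87))]
    cv2.polylines(im,[np.array(q)],True,col,1)
cv2.imwrite("pics/f_ov.png",im)
```

```text
(no output)
```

View pics/f_ov.png

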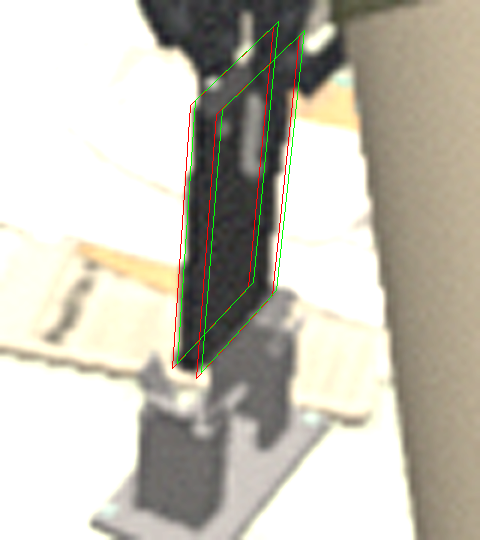

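The overlay shows the plate about 1–2 mm towards −y of nominal, so I'll shift it back +2 mm and enter the lead-in slowly.

Request:
jog_arm([
  {"x": 3,"y": -0.3,"z": -2,"rx": 0,"ry": 0,"rz": 0,"hand": 0},
  {"x": 5,"y": 0,"z": 0,"rx": 0,"ry": 0,"rz": 0,"hand": 0},
  {"x": 5,"y": 0,"z": 0,"rx": 0,"ry": 0,"rz": 0,"hand": 0},
  {"x": 5,"y": 0,"z": 0,"rx": 0,"ry": 0,"rz": 0,"hand": 0},
])

```text
time_s: 8.45
eef_pos: [562.2, -315.8, 158.4]
ee_rot: [0.5, 0.5, 0.5, -0.5]
force: [-0.1, -0.7, -2.3]
grip_width: 0.133
```

Request:
jog_arm([
  {"x": 4,"y": 0,"z": 0,"rx": 0,"ry": 0,"rz": 0,"hand": 0},
  {"x": 4,"y": 0,"z": 0,"rx": 0,"ry": 0,"rz": 0,"hand": 0},
  {"x": 0,"y": 0,"z": 0,"rx": 0,"ry": 0,"rz": 0,"hand": 0},
])

```text
time_s: 8.82
eef_pos: [562.2, -315.8, 150.4]
ee_rot: [-0.5, -0.5, -0.5, 0.5]
force: [0.2, 0.4, -2.7]
grip_width: 0.136
```

Run:
```python
from h import *
import cv2
from rig import *
s,_=st(0,(562,-316,97));print(s["wrist_torque"].round(2))
n,(x,y,w,h)="scene",(310,70,80,90)
im=capture(n)[:,:,::-1];cv2.imwrite(f"pics/g_{n}.png",cv2.convertScaleAbs(cv2.resize(im[y:y+h,x:x+w],None,fx=6,fy=6,interpolation=cv2.INTER_CUBIC),alpha=1.6,beta=30))
```

```text
t 8.82 pos [ 562.2 -315.8  150.4] yaw -0.04 down [-5.e-04  4.e-04 -1.e+00] F [ 0.2  0.4 -2.7] g 11.6
tool shift [53.4 -0.1  0.2]
rx -0.0006
[0.01 0.03 0.01]
```

View pics/g_scene.png

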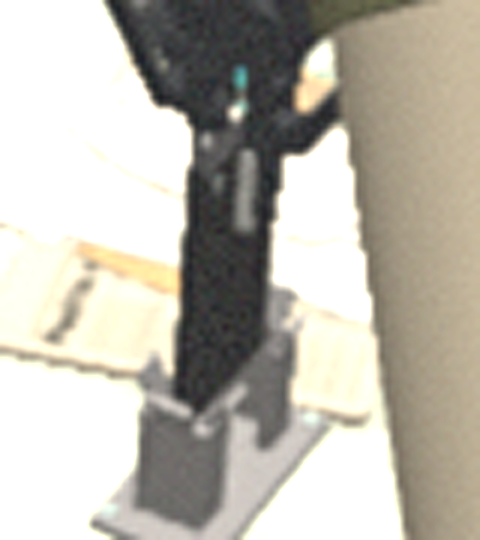

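The plate is between the guides and no contact force shows. Continuing down.

Request:
jog_arm([
  {"x": 6,"y": 0,"z": 0,"rx": 0,"ry": 0,"rz": 0,"hand": 0},
  {"x": 6,"y": 0,"z": 0,"rx": 0,"ry": 0,"rz": 0,"hand": 0},
  {"x": 6,"y": 0,"z": 0,"rx": 0,"ry": 0,"rz": 0,"hand": 0},
  {"x": 6,"y": 0,"z": 0,"rx": 0,"ry": 0,"rz": 0,"hand": 0},
])

```text
time_s: 9.38
eef_pos: [562.2, -315.8, 126.2]
ee_rot: [-0.5, -0.5, -0.5, 0.5]
force: [-0.4, -0.3, -2.5]
grip_width: 0.132
```

Request:
jog_arm([
  {"x": 6,"y": 0,"z": 0,"rx": 0,"ry": 0,"rz": 0,"hand": 0},
  {"x": 6,"y": 0,"z": 0,"rx": 0,"ry": 0,"rz": 0,"hand": 0},
  {"x": 6,"y": 0,"z": 0,"rx": 0,"ry": 0,"rz": 0,"hand": 0},
  {"x": 3,"y": 0,"z": 0,"rx": 0,"ry": 0,"rz": 0,"hand": 0},
  {"x": 0,"y": 0,"z": 0,"rx": 0,"ry": 0,"rz": 0,"hand": 0},
])

```text
time_s: 10.0
eef_pos: [562.2, -315.8, 105.6]
ee_rot: [-0.5, -0.5, -0.5, 0.5]
force: [0.1, -0.4, -2.3]
grip_width: 0.13
```

Request:
jog_arm([
  {"x": 2,"y": 0,"z": 0,"rx": 0,"ry": 0,"rz": 0,"hand": 0},
  {"x": 2,"y": 0,"z": 0,"rx": 0,"ry": 0,"rz": 0,"hand": 0},
  {"x": 1,"y": 0,"z": 0,"rx": 0,"ry": 0,"rz": 0,"hand": 0},
  {"x": 0,"y": 0,"z": 0,"rx": 0,"ry": 0,"rz": 0,"hand": 0},
])

```text
time_s: 10.5
eef_pos: [562.2, -315.8, 100.7]
ee_rot: [-0.5, -0.5, -0.5, 0.5]
force: [-1.2, -0.7, -1.9]
grip_width: 0.132
```

Request:
jog_arm([
  {"x": 1.5,"y": 0,"z": 0,"rx": 0,"ry": 0,"rz": 0,"hand": 0},
  {"x": 1,"y": 0,"z": 0,"rx": 0,"ry": 0,"rz": 0,"hand": 0},
  {"x": 0,"y": 0,"z": 0,"rx": 0,"ry": 0,"rz": 0,"hand": 0},
])

```text
time_s: 10.88
eef_pos: [562.2, -315.8, 98.2]
ee_rot: [-0.5, -0.5, -0.5, 0.5]
force: [0.6, -0.5, -1.7]
grip_width: 0.137
```

Request:
jog_arm([
  {"x": 0.7,"y": 0,"z": 0,"rx": 0,"ry": 0,"rz": 0,"hand": 0},
  {"x": 0.5,"y": 0,"z": 0,"rx": 0,"ry": 0,"rz": 0,"hand": 0},
  {"x": 0,"y": 0,"z": 0,"rx": 0,"ry": 0,"rz": 0,"hand": 0},
])

```text
time_s: 11.25
eef_pos: [562.3, -315.9, 97.1]
ee_rot: [-0.5, -0.5, -0.5, 0.5]
force: [0.2, 0.4, -2.4]
grip_width: 0.136
```

Request:
jog_arm([
  {"x": 0.7,"y": 0,"z": 0,"rx": 0,"ry": 0,"rz": 0,"hand": 0},
  {"x": 0,"y": 0,"z": 0,"rx": 0,"ry": 0,"rz": 0,"hand": 0},
])

```text
time_s: 11.5
eef_pos: [562.4, -315.9, 97.0]
ee_rot: [0.5, 0.5, 0.5, -0.5]
force: [-1.5, 1.2, 4.8]
grip_width: 0.134
```

Request:
jog_arm([
  {"x": 0.7,"y": 0,"z": 0,"rx": 0,"ry": 0,"rz": 0,"hand": 0},
  {"x": 0,"y": 0,"z": 0,"rx": 0,"ry": 0,"rz": 0,"hand": 0},
])

```text
time_s: 11.75
eef_pos: [562.5, -315.9, 97.1]
ee_rot: [0.5, 0.5, 0.499, -0.5]
force: [-2.9, 3.2, 9.7]
grip_width: 0.135
```

The plate met the floor at TCP z = 97.0, as expected. I'll release it and withdraw straight up.

Request:
jog_arm([
  {"x": -0.7,"y": 0,"z": 0,"rx": 0,"ry": 0,"rz": 0,"hand": 14},
  {"x": 0,"y": 0,"z": 0,"rx": 0,"ry": 0,"rz": 0,"hand": 20},
  {"x": 0,"y": 0,"z": 0,"rx": 0,"ry": 0,"rz": 0,"hand": 35},
  {"x": 0,"y": 0,"z": 0,"rx": 0,"ry": 0,"rz": 0,"hand": 55},
  {"x": 0,"y": 0,"z": 0,"rx": 0,"ry": 0,"rz": 0,"hand": 60},
], force=20)

```text
time_s: 12.38
eef_pos: [562.2, -315.9, 96.3]
ee_rot: [0.5, 0.5, 0.5, -0.5]
force: [-0.5, 1.4, -0.7]
grip_width: 0.703
```

Request:
jog_arm([
  {"x": -10,"y": 0,"z": 0,"rx": 0,"ry": 0,"rz": 0,"hand": 60},
  {"x": -25,"y": 0,"z": 0,"rx": 0,"ry": 0,"rz": 0,"hand": 60},
  {"x": -35,"y": 0,"z": 0,"rx": 0,"ry": 0,"rz": 0,"hand": 60},
  {"x": -35,"y": 0,"z": 0,"rx": 0,"ry": 0,"rz": 0,"hand": 60},
  {"x": -30,"y": 0,"z": 0,"rx": 0,"ry": 0,"rz": 0,"hand": 60},
])

```text
time_s: 13.0
eef_pos: [562.3, -315.8, 233.8]
ee_rot: [0.5, 0.5, 0.499, -0.5]
force: [0.1, -1.3, 0.5]
grip_width: 0.705
```

Request:
jog_arm([
  {"x": 0,"y": -20,"z": -45,"rx": 0,"ry": 0,"rz": 0,"hand": 60},
  {"x": 0,"y": -20,"z": -45,"rx": 0,"ry": 0,"rz": 0,"hand": 60},
  {"x": 0,"y": -20,"z": -45,"rx": 0,"ry": 0,"rz": 0,"hand": 60},
  {"x": 0,"y": 0,"z": 0,"rx": 0,"ry": 0,"rz": 0,"hand": 60},
])

```text
time_s: 13.5
eef_pos: [501.7, -178.5, 232.8]
ee_rot: [0.501, 0.5, 0.5, -0.499]
force: [0.2, 0.3, -0.0]
grip_width: 0.701
```

Run:
```python
from h import *
import cv2
from rig import *
s,_=st()
for n,(x,y,w,h) in dict(top=(270,120,190,140),scene=(290,70,110,190)).items():
    im=capture(n)[:,:,::-1];cv2.imwrite(f"pics/z_{n}.png",cv2.convertScaleAbs(cv2.resize(im[y:y+h,x:x+w],None,fx=3 if n=="scene" else 4,fy=3 if n=="scene" else 4,interpolation=cv2.INTER_CUBIC),alpha=1.4,beta=20))
```

```text
t 13.5 pos [ 501.7 -178.5  232.8] yaw 0.11 down [ 1.1e-03 -4.0e-04 -1.0e+00] F [ 0.2  0.3 -0. ] g 59.9
```

View pics/z_scene.png

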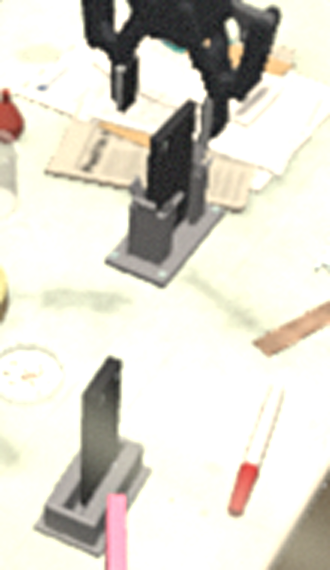

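View pics/z_top.png

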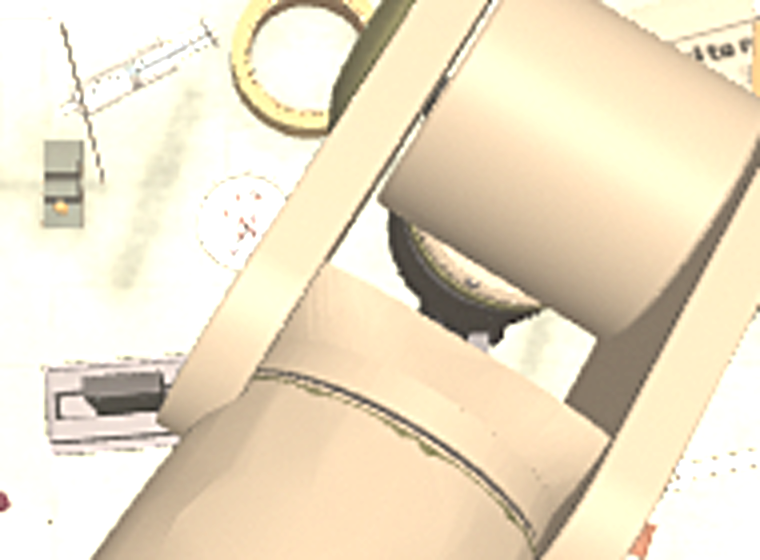

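Run:
```python
from h import *
from rig import finish_job
np.set_printoptions(precision=1,suppress=True)
for p in((148,137),(161,141),(185,102),(197,106)):print(ray("scene",((p[0]-1)/3+290,(p[1]-1)/3+70),138))
finish_job();print("done")
```

```text
[ 568.4 -280.5  138. ]
[ 556.4 -281.6  138. ]
[ 566.2 -341.9  138. ]
[ 554.6 -342.3  138. ]
the job is handed in; nothing more can be done
done
```

The wide plate is in the frame's slot, released and standing upright, and I handed the job in after about 13.5 s of the 40 s allowed; no verdict was reported. I gripped it across its thickness, lifted it over the narrow plate, lowered it between the guides in small steps and let go only once it touched the floor.

**What the checks showed:**
- **Seating:** floor contact came at tool height 97.0 mm, which is what a fully home plate should give. No side force showed on the way down.
- **Release:** the fingers opened to 60 mm, and the arm backed off clear with forces near zero.
- **Narrow plate:** the last pictures show it still upright in its stand. I judged this by eye and did not re-measure its position.
- **Wide plate:** the last scene picture shows it upright between the guides. Its top centre measured about (561, −312) mm, against the slot middle at about (562, −318) mm.

**Checks that disagreed:**
- **Plate length:** that last measurement made the plate only about 61 mm long instead of 70, so its y value is good to only a few millimetres. The slot itself allows the plate 4 mm either way along its length.
- **Offset in the grip:** the scene view suggested the plate sat 1–4 mm off centre along its width. I corrected by about 2 mm, and it went in without contact.
- **No top view:** the arm hid the frame from the top camera at the end, so the final position rests on the scene camera alone.

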